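Clamp a large paraffin block in the sliding microtome

ROBOT

A 6-joint arm with a two-finger parallel gripper is mounted at the origin on the work surface. World frame = base frame: x ahead of the robot, y to its left, z up, the work surface at z = 0. Lengths are in m, angles in degrees, forces in N, time in s.
With the tool pointing down it reaches from about 0.4 to 0.825 m from the base axis. Payload 7 kg.
Tool frame: the origin (TCP) lies at the centre of the arm's flange, where the gripper is bolted on; the fingertips stand 178 mm ahead of it and the grasp point (between the pads) lies 159 mm ahead of it; z points along the fingers, y is the line along which they close (so a half turn about z gives the same grasp; the last joint's range is limited). The gripper opens to 88 mm and grips with 3 to 60 N. Pads are 19 mm wide; open, the fingers measure 130 mm over their backs; the gripper's body (78 mm by 193 mm) begins 47 mm behind the grasp point.
Start: joints at [84.345, 20.546, 0.682, 0, -70.136, -16.507], TCP at [0.255, 0.625, 0.405] pointing down, gripper open.
Joint ranges: [-176.03, 176.03], [-82.01, 121.73], [-58.28, 71.71], [-173.87, 95.51], [-174.79, -0.11], [-173.66, 173.66]. Speed limits (degrees/s): [136.94, 136.94, 172.46, 180, 180, 180].

INTERFACE

Orientations are given as [roll, pitch, yaw] about the fixed x, y, z axes, in that order (R = Rz(yaw) Ry(pitch) Rx(roll)).
In Python, from plant import telemetry, snapshot, workorder, nets gives the robot as it stands.
- The arm moves only by the shell command python3 -m creep 'ROWS'. ROWS is JSON, a list that holds one entry, the list of rows, each a list of 5 numbers: the shift along the tool's x, y, z normalised to -1 to 1, where 1 is 0.2 m, then the turn about the tool's z normalised to -1 to 1, where 1 is pi/2 rad, then the opening, from 0 (shut) to 1 (fully open). In form: [[[x, y, z, spin, hand], ...]]. A call has 1 to 8 rows; each row shifts and turns the commanded pose from where the row before left it, along the tool's axes as they then stand; what a row does not reach is not made up. A row lasts 1/12 s, in which the tool goes at most 41.7 mm and 7.16 degrees, less where a joint would pass 70% of its speed; a pose out of reach is approached as far as the arm can. A call with a number of a shift or a turn outside -1 to 1 is refused whole. A call with a gripper value outside its range is refused whole. The fingers move at their own pace and stop on an object; the grip force is fixed at half the most. Time passes only in rows, so rows that do not move let the fingers close. It gives the time, the measured TCP pose, the force, the opening and the grip force at its end, in the units of the state.
- telemetry.get_obs(): the state, without advancing time (a new reading comes with each control period).
- snapshot(name): name is "scene" or "top"; returns a dict with "frame" (420x560x3 uint8, red, green, blue), "fx", "fy", "cx", "cy" (pixels), "k1" (the pictures are not rectified: a ray, as slopes to the right and down, at radius r is drawn at 1 + k1 r^2 times it, then the intrinsics apply), "rvec" (rotation vector, rad) and "tvec" (3), from world to camera coordinates, as OpenCV has them. Camera axes: x right, y down, z forward; pixel columns grow to the right and rows downward; lengths in m; the calibration is good to about 2 mm. A picture is of the moment at which its call begins. There is no depth.
- workorder.close_job(): hands the job in; it is judged then, once.
Trained networks look in a picture, given as the dict that the camera call returned (one of the last four; its "shot" number tells which), for a name from the list of things; names that differ only in an ending like _2 or _b are one class to them, and where a whole thing is asked for, a point or a joint stands for the part that bears it (a point fixed in the world has none). Each returns a list of dicts, best first, with "confidence" (0 to 1); they miss things now and then, are a little off and sometimes report something else, mostly with a low value. They report only what shows in the picture. A call takes as long as a camera call. They do not tell look-alikes from the thing itself.
- nets.find_in(picture, query): "uv" ([column, row] in pixels, amid what is visible of it).
- nets.masks_of(picture, query): "region" (420x560 bool, what is visible of it) and "uv" ([column, row] in pixels, amid what is visible of it).
- nets.landmark_of(picture, query): "uv" ([column, row] in pixels: a listed point, or the origin of a listed thing).
The state is a dict: "clock": time; "joint_pos": joint angles; "qvel": joint speeds; "tau": joint torques, N m; "tool_pos": TCP position; "orientation": TCP orientation; "force": force on the tool from outside, world axes, zero at the start; "moment": the same for the moment, N m; "opening": finger opening in m; "gripper_force": force on a finger pad.
Only numpy, scipy, OpenCV 4.12 (cv2) and the standard library are available. Lean on these libraries where they do the work, as an engineer would, in place of code of your own. Each camera call takes 0.05 s, during which the arm holds its last target. There are 200 camera calls.

TASK

Mount the large paraffin block, the biggest one on the tray, in the microtome: swing the empty clamp's lever fully open, set the block gently down in the clamp, wax upwards, with its sloping label end towards the lever and its underside flat on the clamp bed, then swing the lever fully shut so that the block is held. Handle the block by its plastic cassette, not by the wax, keep off the knife carriage, and leave the two small blocks where they lie.

Things in the scene. Friction and masses are not known exactly. Their poses are not given: they have to be found in the camera images.
- microtome: Sliding microtome, white machine fixed on the bench, base 400 (its x) x 300 (y) x 80 mm high. Origin: underside centre; +x away from the robot, +y left, z up. The clamp stands on a column right of the middle. From 79 mm left (+y) of clamp_seat a rail bed 152 mm high runs the whole length. Front left: a drive wheel up to 120 mm high, 50 mm out of the front.
- clamp_seat (a point): Point on the clamp bed (140 mm above the bench) where the centre of the block's underside lies once clamped; axes as the microtome's. Block length lies along y, label end to -y. Fixed jaw at +y: face 37.5 mm off, 9 mm high. Lips on the +x and -x sides: 57 mm apart, 4.5 mm high and thick, 50 mm long; above them the block's long sides stay free for fingers. Bed plate 68 mm wide.
- clamp_jaw (a joint): Travel (m) of the moving jaw at the -y end of the clamp pocket, driven by the lever: 0 = lever shut, 0.0063 = fully open, in proportion. Jaw 50 mm wide, 7.5 mm high; its face is 36.9 mm from clamp_seat when shut, 43.2 mm when open. The open pocket is 80.7 mm long, its middle 2.8 mm to -y of clamp_seat; near shut it is too tight. Closing pushes the block against the fixed jaw.
- clamp_lever (a joint): Angle (rad) of the clamp lever about the vertical axis clamp_pivot: 0 = shut stop (lever points to the microtome's -x), 1.57 = open stop (points to its -y, outwards); grows counter-clockwise seen from above. Starts shut or up to 0.3 open, stays where it is left; takes about 5 N at its grip, up to about 8 N over the last 0.15 rad, where it tightens on a block.
- clamp_pivot (a point): the vertical pivot of the clamp lever at the height of the clamp bed, 75 mm from clamp_seat towards -y; axes as the microtome's
- lever_grip (a point): On the upright round black grip post (16 mm diameter) at the end of the lever, 85 mm from the pivot; the post stands from 16 to 62 mm above the clamp bed. This point is on its axis, 45 mm above the bed, 17 mm below its top. The steel lever arm, 12 mm wide, runs from its foot to the pivot, top 20 mm above the bed. Grip or push the post from above.
- large_block: The paraffin block to mount, about 0.1 kg: grey plastic cassette 75 (its x) x 52 (y) x 20 mm high with ivory wax on top, 32 mm in all. Origin: underside centre. At its +x end, the label end, the face slopes back at 45 degrees above 10 mm height, with a white panel. Lies wax up at any of three places on the tray, label end within 1.3 rad of the world's -y. Grip across the 52 mm width.
- large_wax: The wax on the large block, fixed to it: 58 x 42 x 12 mm high, brown-pink tissue in its top. Origin: underside centre, 20 mm above the block's underside and 5.5 mm from its middle away from the label end; axes as the block's. The cassette stands 5 mm proud of it on each long side. Not to be squeezed or pressed.
- label_end (a point): on the sloping label face at the +x end of the large block, 32.5 mm from its centre and 15 mm above its underside
- knife_carriage: Knife carriage locked at the far end of the rails, its guarded knife reaching right across the machine. Its nearest edge is 135 mm from clamp_seat to the microtome's +x; top 234 mm above the bench. Origin: not on the carriage but at clamp_seat, same axes; the slide's centre lies 190 mm +x, 141 mm +y from there. Not to be touched.
- block_tray: white plastic tray, fixed, 170 mm (x) by 340 mm (y), floor 4 mm thick, rim 12 mm high. Origin: centre of its underside. The three blocks lie in a row along its y, about 100 mm apart.
- small_block_a: small standard paraffin block, 40 x 28 mm, 15 mm high, same materials, on the tray; leave it. Origin: centre of its underside
- small_block_b: small standard paraffin block, as small_block_a; leave it. Origin: centre of its underside
There are look-alikes about, which are no part of the job. What is shaped like the large_block but purple is not meant.

How it is judged (in metres and radians):
On the way, in this order (a step that is already met when the one before it is completed fails the run):
1. the clamp lever is swung open (past 1.3 rad) (value of joint clamp_lever above 1.3 rad), for 0.2 s.
2. with the lever open, the block lies in the clamp pocket, flat on the bed, label end towards the lever (value of joint clamp_lever above 1 rad and horizontal distance between large_block and clamp_seat below 0.008 m and z of large_block in the frame of clamp_seat below 0.0025 m and y of label_end in the frame of clamp_seat below -0.02 m and angle between large_block's own z axis and vertical below 0.06 rad), for 0.2 s.
At the end, for the whole second after the job is handed in: Lever within 0.12 rad of shut on the large block, which lies at rest in the clamp: centre within 4.5 mm of clamp_seat horizontally and 2.5 mm in height, turned within 0.1 rad, tilted under 0.06 rad, label end towards the lever; both small blocks within 15 mm of their start (value of joint clamp_lever below 0.12 rad and horizontal distance between large_block and clamp_seat below 0.0045 m and z of large_block in the frame of clamp_seat between -0.0025 and 0.0025 m and y of label_end in the frame of clamp_seat below -0.025 m and angle between the x axis of large_block and the y axis of clamp_seat, either way round below 0.1 rad and angle between large_block's own z axis and vertical below 0.06 rad and linear speed of large_block below 0.02 m/s and distance of each of small_block_a, small_block_b from where it was at the start of the episode below 0.015 m); the robot touches nothing.
It fails at once if the wax is squeezed or pressed by the gripper (over 3 N) (contact force between the fingers and large_wax above 3 N).
It fails at once if the large block is let fall (faster than 0.5 m/s out of the fingers, a drop of more than about 12 mm) (contact force between the fingers and large_block below 0.3 N and linear speed of large_block above 0.5 m/s).
It fails at once if the robot pushes against the knife carriage (over 3 N) (contact force between the arm and knife_carriage above 3 N).
It fails at once if the fingers push against the knife carriage (over 3 N) (contact force between the fingers and knife_carriage above 3 N).
It fails at once if a small block is knocked away (over 30 mm) (distance of any of small_block_a, small_block_b from where it was at the start of the episode above 0.03 m).
It also fails if it takes over 69 s, if anything falls off the work surface, if the arm or the gripper's body presses on something with over 40 N, if the wrist force passes 120 N, or if a joint passes its speed limit or range.

## Working session

There is one attempt and no reset: what is moved stays moved. The work goes in short steps, Python scripts to look and compute and a shell command to move; the robot and the scene stay as the last step left them, time stands still between calls to the robot, and variables do not carry over. Pictures are saved under pics/ and viewed, at most 10 in all, crops included, and the job is handed in when it is done.

```bash
ls; mkdir -p pics; cat > h.py <<'E'
import numpy as np, cv2
from plant import telemetry, snapshot, workorder, nets
def ray(p,uv):
    R=cv2.Rodrigues(np.array(p["rvec"],float))[0]; t=np.array(p["tvec"],float)
    d=np.array([(uv[0]-p["cx"])/p["fx"],(uv[1]-p["cy"])/p["fy"]]); s=d.copy()
    for _ in range(30): s=d/(1+p["k1"]*(s@s))
    return -R.T@t, R.T@np.array([s[0],s[1],1])
def onz(p,uv,z):
    c,d=ray(p,uv); return c+d*(z-c[2])/d[2]
def proj(p,X):
    R=cv2.Rodrigues(np.array(p["rvec"],float))[0]; q=R@np.array(X,float)+np.array(p["tvec"],float)
    s=q[:2]/q[2]; s=s*(1+p["k1"]*(s@s)); return np.array([s[0]*p["fx"]+p["cx"],s[1]*p["fy"]+p["cy"]])
def tri(p,a,q,b):
    c1,d1=ray(p,a); c2,d2=ray(q,b); d1/=np.linalg.norm(d1); d2/=np.linalg.norm(d2)
    s=np.linalg.lstsq(np.c_[d1,-d2],c2-c1,rcond=None)[0]
    x,y=c1+s[0]*d1,c2+s[1]*d2; return (x+y)/2,np.linalg.norm(x-y)
E
cat > a.py <<'E'
from h import *
P={n:snapshot(n) for n in("scene","top")}
for n,p in P.items():
    cv2.imwrite(f"pics/{n}0.png",p["frame"][:,:,::-1]); print(n,ray(p,(p["cx"],p["cy"])))
Z=dict(clamp_seat=.14,clamp_pivot=.14,lever_grip=.185,large_block=.004,large_wax=.024,label_end=.019,block_tray=0,small_block_a=.004,microtome=0)
for k,z in Z.items():
    r={n:nets.landmark_of(p,k) for n,p in P.items()}
    for n in r:
        for e in r[n][:3]: print(k,n,np.round(e["uv"],1),round(e["confidence"],2),np.round(onz(P[n],e["uv"],z),4))
    if r["scene"] and r["top"]: print("  tri",tri(P["scene"],r["scene"][0]["uv"],P["top"],r["top"][0]["uv"]))
print(telemetry.get_obs())
E
python3 a.py
```

```text
pics
scene (array([ 0.99661012, -0.63438979,  0.67570558]), array([-0.51550146,  0.62696615, -0.58409905]))
top (array([ 0.33190066, -0.03914943,  1.43707124]), array([ 0.13862123,  0.00764913, -0.99031593]))
clamp_seat scene [362.5 177.4] 0.91 [0.5917 0.1888 0.14  ]
clamp_seat top [184.6 171.5] 0.61 [0.5873 0.1923 0.14  ]
  tri (array([0.58859737, 0.19337348, 0.13654498]), np.float64(0.0015842573500907434))
clamp_pivot scene [341.5 189.7] 0.87 [0.5819 0.1092 0.14  ]
clamp_pivot top [213.8 173.4] 0.63 [0.5823 0.1148 0.14  ]
  tri (array([0.58122992, 0.11389514, 0.13777162]), np.float64(0.0036263847580316577))
lever_grip scene [312.1 164.2] 0.71 [0.5044 0.0972 0.185 ]
lever_grip top [216.5 200.8] 0.66 [0.5031 0.1012 0.185 ]
  tri (array([0.50275249, 0.1009405 , 0.18293793]), np.float64(0.0015626435424677062))
large_block scene [168.5 272. ] 0.82 [ 0.3592 -0.243   0.004 ]
large_block scene [219.8 320.2] 0.58 [ 0.5486 -0.2673  0.004 ]
large_block top [342.5 260.5] 0.97 [ 0.3573 -0.2404  0.004 ]
large_block top [348.7 195.3] 0.76 [ 0.545  -0.2614  0.004 ]
  tri (array([ 0.35710621, -0.24
[... 1678 characters left out ...]
float64(0.01321641936315679))
{'clock': 1.0, 'joint_pos': array([ 8.43457150e+01,  2.05459331e+01,  6.80900236e-01, -3.00016110e-03,
       -7.01359687e+01, -1.65066378e+01]), 'qvel': array([-0.03867486,  0.0634141 ,  0.02441512,  0.03182203, -0.00259725,
       -0.01684926]), 'tau': array([-1.90099774e-03, -5.82388258e+01,  2.93301612e+01,  7.00335771e+00,
        1.23261832e-02, -3.83112456e-05]), 'tool_pos': array([0.2546173 , 0.62509838, 0.40464857]), 'orientation': array([ 1.79998238e+02,  2.42076119e-03, -2.21619423e+01]), 'force': array([-0.42331944, -0.06640005, -0.8267306 ]), 'moment': array([0.01702537, 0.01810115, 0.02509612]), 'gripper_force': 0.0, 'opening': 0.08761069540555665}
```

```bash
python3 - <<'E'
import cv2
a=cv2.imread("pics/top0.png")[130:300,110:420]; b=cv2.imread("pics/scene0.png")[110:400,110:450]
a=cv2.resize(a,(527,289)); 
import numpy as np
a=cv2.resize(a,(544,298),interpolation=3); b=cv2.resize(b,(352,300))
cv2.imwrite("pics/topc.png",cv2.resize(cv2.imread("pics/top0.png")[130:300,110:420],None,fx=2.5,fy=2.5,interpolation=2))
E
```

```text
(no output)
```

View pics/scene0.png

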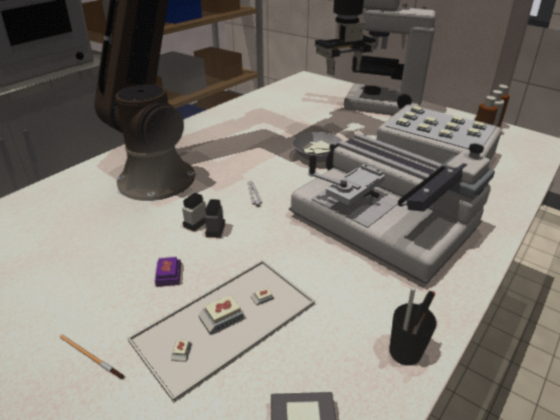

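View pics/topc.png

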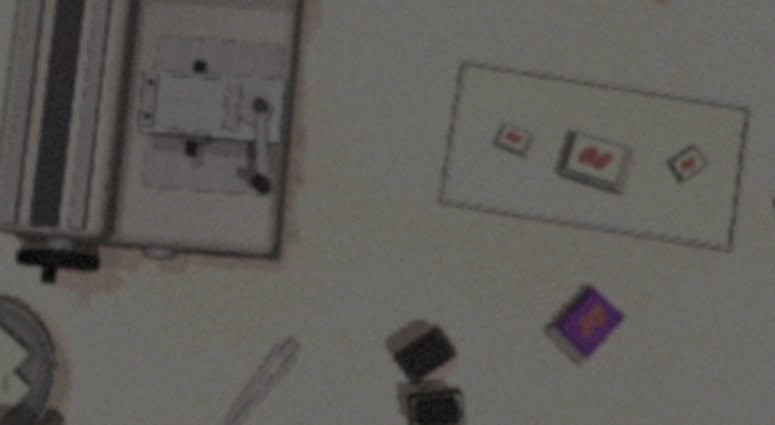

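The pictures show these candidates:
- Purple look-alike: scene (168,271), top (342,260).
- Grey large block, mid-tray: scene (221,315), top (349,195).
- Small blocks: scene (180,350) and (263,296).

I choose the grey block at mid-tray. Next I'll fit its pose and the machine's pose, then check both with overlays in a close crop.

```bash
cat > fit.py <<'E'
from h import *
from scipy.optimize import least_squares
D=[]; 
for i in range(4):
    for n in("scene","top"):
        p=snapshot(n)
        for k in("clamp_seat","clamp_pivot","lever_grip","large_block","large_wax","label_end"):
            for e in nets.landmark_of(p,k): 
                if e["confidence"]>.4: D.append((n,p,k,np.array(e["uv"])))
def W(x,y,a,v,z=0): return np.array([x+np.cos(a)*v[0]-np.sin(a)*v[1],y+np.sin(a)*v[0]+np.cos(a)*v[1],v[2]+z])
def mach(q,k):
    if k=="clamp_seat": return W(*q[:3],(0,0,.14))
    if k=="clamp_pivot": return W(*q[:3],(0,-.075,.14))
    return W(*q[:3],(-.085*np.cos(q[3]),-.075-.085*np.sin(q[3]),.185))
def blk(q,k): return W(*q,{"large_block":(0,0,.004),"large_wax":(-.0055,0,.024),"label_end":(.0325,0,.019)}[k])
def fit(f,q0,ks,gate):
    S=[d for d in D if d[2] in ks and np.linalg.norm(proj(d[1],f(q0,d[2]))-d[3])<gate]
    r=least_squares(lambda q:np.concatenate([proj(d[1],f(q,d[2]))-d[3] for d in S]),q0,loss="soft_l1",x_scale=[.01]*len(q0))
    for n in("scene","top"):
        for k in ks:
            e=[d[3]-proj(d[1],f(r.x,k)) for d in S if d[0]==n and d[2]==k]
            if e: print(n,k,len(e),np.round(np.mean(e,0),1),np.round(np.std(e,0),1))
    return r.x
m=fit(mach,[.588,.193,-.08,.15],("clamp_seat","clamp_pivot","lever_grip"),15)
b=fit(blk,[.546,-.261,-1.9+.1],("large_block","large_wax","label_end"),10)
print("mach",m,"blk",b); np.save("mb.npy",np.r_[m,b])
def draw(im,p,f,pts,s,o,c,closed=True):
    L=np.array([(proj(p,f(v))-o)*s+s/2 for v in pts]); cv2.polylines(im,[np.int32(L*16)],closed,c,1,cv2.LINE_AA,4)
out=[]
for n,(o1,o2) in dict(scene=((190,285),(290,140)),top=((325,175),(165,130))).items():
    p=[d[1] for d in D if d[0]==n][-1]; fr=p["frame"][:,:,::-1]
    if n=="top": fr=np.clip(fr*2.,0,255).astype(np.uint8)
    for o,(w,h),s in((o1,(60,50),5),(o2,(100,70) if n=="scene" else (60,110)  ,4 if n=="scene" else 3)):
        im=cv2.resize(fr[o[1]:o[1]+h,o[0]:o[0]+w],None,fx=s,fy=s,interpolation=cv2.INTER_CUBIC).copy(); o=np.array(o)-0.0
        B=lambda v:W(*b,v); M=lambda v:W(*m[:3],v)
        for z,x in((.004,.0375),(.024,.0275)): draw(im,p,B,[(-.0375,-.026,z),(x,-.026,z),(x,.026,z),(-.0375,.026,z)],s,o,(0,255,0))
        draw(im,p,B,[(-.0345,-.021,.036),(.0235,-.021,.036),(.0235,.021,.036),(-.0345,.021,.036)],s,o,(255,0,0))
        draw(im,p,M,[(-.034,-.0432,.14),(.034,-.0432,.14),(.034,.0375,.14),(-.034,.0375,.14)],s,o,(0,255,0))
        draw(im,p,M,[(0,-.075,.16),(-.085*np.cos(m[3]),-.075-.085*np.sin(m[3]),.16),(-.085*np.cos(m[3]),-.075-.085*np.sin(m[3]),.202)],s,o,(0,0,255),False)
        out.append(im)
H=max(i.shape[0] for i in out)
C=np.zeros((600,800,3),np.uint8); 
C[:250,:300]=out[0];C[:280,310:710]=out[1];C[300-30:520,:300]=out[2];C[285-15:600,310:490]=out[3]
cv2.imwrite("pics/ov.png",C)
E
python3 fit.py
```

```text
scene clamp_seat 4 [0.4 1. ] [0.6 0.8]
scene clamp_pivot 3 [-2.4 -0.1] [0.4 1.2]
scene lever_grip 3 [0.4 1.1] [1.  1.2]
top clamp_seat 3 [1.6 1.6] [2.4 1.1]
top clamp_pivot 4 [-1.4  0.5] [1.2 0.3]
top lever_grip 4 [ 0.  -2.5] [1.4 0.7]
scene large_block 5 [ 0.1 -0.3] [1.3 3.1]
scene large_wax 4 [-1.2 -0.1] [0.5 1.1]
scene label_end 4 [0.5 1. ] [1.  1.2]
top large_block 4 [-1.  -0.8] [1.7 0.8]
top large_wax 4 [ 0.7 -0.8] [1.3 1. ]
top label_end 3 [-1.7  1.1] [0.3 0.5]
mach [ 0.58966771  0.18993093 -0.09605833  0.21497008] blk [ 0.54502078 -0.26027755 -1.81814085]
```

View pics/ov.png

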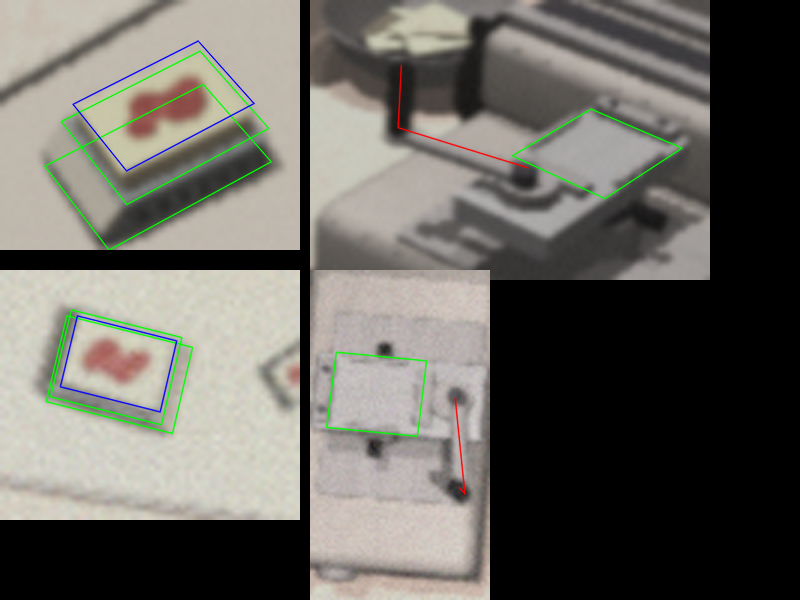

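The overlays match. The grey block's wireframe sits on the cassette and wax to within about 2 mm, label end towards crop lower left in the scene view (full image about (205,320)). The clamp pocket and lever lines lie on the clamp, with the post near scene (312,160). Now I'll travel to above the lever post.

```bash
python3 -m creep '[[[0.151,0.139,0,0,1],[0.151,0.139,0,0,1],[0.151,0.139,0,0,1],[0.151,0.139,0,0,1],[0.151,0.139,0,0,1],[0.151,0.139,0,0,1],[0.151,0.139,0,0,1],[0,0,0,0,1]]]' ; python3 - <<'E'
from h import *
p=snapshot("top")
a,b=[onz(p,u,.08) for u in((221.2,232.8),(231.2,130))]; c=onz(p,(152,226),.08)
print(a,b,c,"yaw right edge",np.arctan2(*(b-a)[1::-1]),"front",np.arctan2(*(c-a)[1::-1])-np.pi/2)
E
```

```text
clock: 4.47
tool_pos: [0.3783, 0.3599, 0.4052]
orientation: [180.0, 0.0, -22.4]
force: [-0.9, -0.2, -0.6]
opening: 0.0875
gripper_force: 0.0
[0.42967547 0.09861455 0.08      ] [0.71757803 0.0755274  0.08      ] [0.44746287 0.28825131 0.08      ] yaw right edge -0.08001961607615979 front -0.09352360809657534
```

```bash
python3 -m creep '[[[0.151,0.139,0,0,1],[0.151,0.139,0,0,1],[0.151,0.139,0,0,1],[0.151,0.139,0,0,1],[0.151,0.139,0,0,1],[0.151,0.139,0,0,1],[0.151,0.139,0,0,1],[0,0,0,0,1]]]' ; python3 -m creep '[[[0,0,0,0.079,1],[0,0,0,0.079,1],[0,0,0,0.079,1],[0,0,0,0.079,1],[0,0,0,0.079,1],[0,0,0,0.079,1],[0,0,0,0.079,1],[0,0,0,0.079,1]]]'; python3 -m creep '[[[0,0,0,0.079,1],[0,0,0,0.079,1],[0,0,0,0.079,1],[0,0,0,0.079,1],[0,0,0,0.079,1],[0,0,0,0.079,1],[0,0,0,0.079,1],[0,0,0,0.079,1]]]'; python3 -m creep '[[[0,0,0,0.079,1],[0,0,0,0.079,1],[0,0,0,0.079,1],[0,0,0,0.079,1],[0,0,0,0.079,1],[0,0,0,0,1],[0,0,0,0,1]]]'
```

```text
clock: 5.18
tool_pos: [0.5013, 0.1009, 0.4046]
orientation: [179.9, -0.0, -22.4]
force: [-0.8, 1.4, 0.3]
opening: 0.0875
gripper_force: 0.0
clock: 5.85
tool_pos: [0.4996, 0.1061, 0.4047]
orientation: [-180.0, 0.0, -79.4]
force: [0.2, 0.4, 0.8]
opening: 0.0876
gripper_force: 0.0
clock: 6.52
tool_pos: [0.4996, 0.1061, 0.4047]
orientation: [-180.0, 0.0, -136.2]
force: [0.2, -1.1, 0.2]
opening: 0.0879
gripper_force: 0.0
clock: 7.1
tool_pos: [0.4995, 0.1058, 0.4047]
orientation: [180.0, 0.0, -171.2]
force: [0.6, -0.3, -0.6]
opening: 0.0876
gripper_force: 0.0
```

```bash
python3 -m creep '[[[0,0,0.1,0,1],[0,0,0.1,0,1],[0,0,0.09,0,1],[0,0,0,0,1],[0,0,0,0,0.1],[0,0,0,0,0.1],[0,0,0,0,0.1],[0,0,0,0,0.1]]]'; python3 -m creep '[[[0,0,0,0,0.1],[0,0,0,0,0.1],[0,0,0,0,0.1],[0,0,0,0,0.1]]]'; python3 - <<'E'
from h import *
p=snapshot("scene"); cv2.imwrite("pics/grip.png",cv2.resize(p["frame"][100:250,240:440,::-1],None,fx=3,fy=3))
E
```

```text
clock: 7.77
tool_pos: [0.4997, 0.1054, 0.3478]
orientation: [180.0, 0.1, -171.4]
force: [-0.5, 0.4, -0.7]
opening: 0.0665
gripper_force: 0.0
clock: 8.1
tool_pos: [0.4994, 0.1051, 0.3468]
orientation: [180.0, 0.0, -171.5]
force: [-0.1, -0.1, 0.1]
opening: 0.0404
gripper_force: 0.0
```

View pics/grip.png

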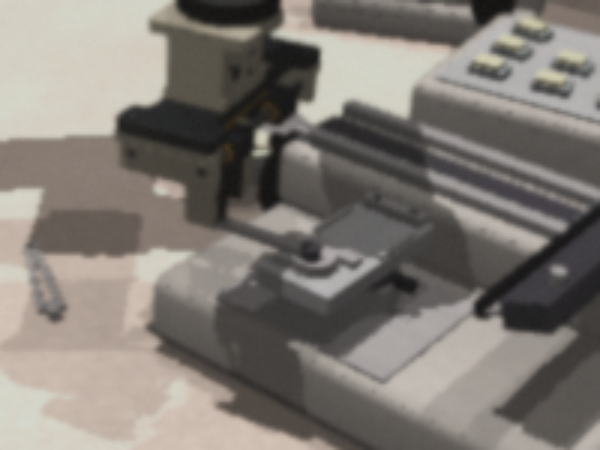

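The hand straddles the lever end (crop (225,200)), with fingers on either side of the post. I'll keep closing.

```bash
python3 -m creep '[[[0,0,0,0,0.1],[0,0,0,0,0.1],[0,0,0,0,0.1],[0,0,0,0,0.1],[0,0,0,0,0.1],[0,0,0,0,0.1]]]'
```

```text
clock: 8.65
tool_pos: [0.4992, 0.1054, 0.3466]
orientation: [180.0, -0.0, -171.5]
force: [-3.2, 4.6, 1.3]
opening: 0.0151
gripper_force: 30.0
```

```bash
python3 -m creep '[[[-0.002,-0.044,0,-0.067,0.1],[-0.002,-0.044,0,-0.067,0.1],[-0.002,-0.044,0,-0.067,0.1],[-0.002,-0.044,0,-0.067,0.1],[0,0,0,0,0.1]]]'; python3 -m creep '[[[-0.002,-0.044,0,-0.067,0.1],[-0.002,-0.044,0,-0.067,0.1],[-0.002,-0.044,0,-0.067,0.1],[-0.002,-0.044,0,-0.067,0.1],[0,0,0,0,0.1]]]'
```

```text
clock: 9.07
tool_pos: [0.5107, 0.0707, 0.3466]
orientation: [-180.0, -0.2, -147.0]
force: [-6.2, -3.7, 4.6]
opening: 0.0154
gripper_force: 30.0
clock: 9.48
tool_pos: [0.5349, 0.0448, 0.3465]
orientation: [179.9, -0.4, -122.9]
force: [-6.9, -9.0, 8.0]
opening: 0.015
gripper_force: 30.0
```

```bash
python3 -m creep '[[[-0.002,-0.044,0,-0.067,0.1],[-0.002,-0.044,0,-0.067,0.1],[-0.002,-0.044,0,-0.067,0.1],[-0.002,-0.044,0,-0.067,0.1],[0,0,0,0,0.1]]]'; python3 -m creep '[[[-0.001,-0.036,0,-0.05,0.1],[0,0,0,0,0.1],[0,0,0,0,0.1]]]'
```

```text
clock: 9.9
tool_pos: [0.5679, 0.0312, 0.3466]
orientation: [179.7, -0.4, -98.8]
force: [-5.1, -15.1, 6.3]
opening: 0.0151
gripper_force: 30.0
clock: 10.15
tool_pos: [0.5746, 0.0302, 0.3466]
orientation: [179.8, -0.4, -94.6]
force: [-4.0, -14.9, 4.7]
opening: 0.0153
gripper_force: 30.0
```

```bash
python3 -m creep '[[[0,-0.015,0,0,0.1],[0,0,0,0,0.1],[0,0,0,0,0.1]]]';python3 -m creep '[[[0,-0.015,0,0,0.1],[0,0,0,0,0.1],[0,0,0,0,0.1]]]'
```

```text
clock: 10.4
tool_pos: [0.5772, 0.0301, 0.3466]
orientation: [179.7, -0.4, -94.6]
force: [-6.7, -13.7, 6.5]
opening: 0.015
gripper_force: 30.0
clock: 10.65
tool_pos: [0.5784, 0.03, 0.3464]
orientation: [179.5, -0.4, -94.7]
force: [-17.4, -10.4, 13.1]
opening: 0.0153
gripper_force: 30.0
```

```bash
python3 -m creep '[[[0,0.01,0,0,0.3],[0,0,0,0,0.3],[0,0,0,0,0.3],[0,0,0,0,0.3]]]'; python3 - <<'E'
from h import *
from scipy.optimize import least_squares
P=np.array([(.4992,.1054),(.5107,.0707),(.5349,.0448),(.5679,.0312),(.5746,.0302),(.5772,.0301)])
r=least_squares(lambda q:np.hypot(*(P-q[:2]).T)-q[2],[.583,.115,.085]);print(r.x,r.fun)
r2=least_squares(lambda q:np.hypot(*(P-q[:2]).T)-.085,[.583,.115]);print(r2.x,r2.fun)
for c in(r.x[:2],r2.x):
    d=c-P[-1]; print("yaw from stop",np.arctan2(-d[0],d[1]))
    for m in(-.08,-.09,-.1): print(m,c+.075*np.array([-np.sin(m),np.cos(m)]))
E
```

```text
clock: 10.98
tool_pos: [0.5799, 0.0332, 0.3467]
orientation: [-180.0, 0.0, -94.6]
force: [-0.5, -0.4, 0.0]
opening: 0.0261
gripper_force: 0.0
[0.58269053 0.11377629 0.08390532] [ 4.33726572e-06 -1.13197978e-05  9.30169629e-06 -1.48912313e-05
  6.16588674e-05 -4.90855947e-05]
[0.58352247 0.11472508] [-1.63473304e-04  9.59474676e-05  1.68433423e-04 -2.64672178e-05
 -5.29231641e-06 -1.39063738e-04]
yaw from stop -0.06552237354594534
-0.08 [0.58868413 0.18853642]
-0.09 [0.58943142 0.18847275]
-0.1 [0.59017804 0.18840161]
yaw from stop -0.07457299923287802
-0.08 [0.58951607 0.18948521]
-0.09 [0.59026336 0.18942154]
-0.1 [0.59100998 0.1893504 ]
```

```bash
python3 -m creep '[[[0,0,-0.1,0,0.4],[0,0,-0.1,0,0.6],[0,0,-0.1,0,1],[0,0,0,0,1],[0,0,0,0,1]]]'; python3 -m creep '[[[0.184,0.007,0,0,1],[0.184,0.007,0,0,1],[0.184,0.007,0,0,1],[0.184,0.007,0,0,1],[0.184,0.007,0,0,1],[0.184,0.007,0,0,1],[0.184,0.007,0,0,1],[0.184,0.007,0,0,1]]]';python3 -m creep '[[[0,0,0,0.0535,1],[0,0,0,0.0535,1],[0,0,0,0,1],[0,0,0,0,1]]]'; python3 - <<'E'
from h import *
from scipy.optimize import least_squares
from scipy.spatial.transform import Rotation as Ro
P=np.array([(.4992,.1054,180,0,-171.5),(.5107,.0707,-180,-.2,-147),(.5349,.0448,179.9,-.4,-122.9),(.5679,.0312,179.7,-.4,-98.8),(.5746,.0302,179.8,-.4,-94.6),(.5772,.0301,179.7,-.4,-94.6),(.5784,.0300,179.5,-.4,-94.7)])
P=np.array([p[:2]+.159*Ro.from_euler("xyz",p[2:],degrees=True).as_matrix()[:2,2] for p in P]);print(P)
r=least_squares(lambda q:np.hypot(*(P-q[:2]).T)-q[2],[.583,.115,.085]);print(r.x,r.fun)
c=r.x[:2]
for p in P[-2:]:
    d=c-p; print("yaw from stop",np.arctan2(-d[0],d[1]))
E
cat > look.py <<'E'
from h import *
m=np.load("mb.npy")
L={}
for i in range(5):
  for n in("top","scene"):
    p=snapshot(n)
    for k,z in(("clamp_seat",.14),("clamp_pivot",.14),("lever_grip",.185)):
        for e in nets.landmark_of(p,k)[:1]: L.setdefault((k,n),[]).append(onz(p,e["uv"],z)[:2])
for k,v in L.items(): print(k,len(v),np.median(v,0),np.std(v,0))
cv2.imwrite("pics/l.png",p["frame"][:,:,::-1])
E
python3 look.py
```

```text
clock: 11.4
tool_pos: [0.58, 0.0334, 0.4078]
orientation: [-179.8, 0.1, -94.6]
force: [-1.0, -0.6, -0.5]
opening: 0.0539
gripper_force: 0.0
clock: 12.07
tool_pos: [0.5442, -0.261, 0.4056]
orientation: [179.9, 0.0, -94.6]
force: [1.3, -0.4, -0.1]
opening: 0.0877
gripper_force: 0.0
clock: 12.4
tool_pos: [0.5447, -0.2594, 0.4057]
orientation: [179.9, -0.0, -104.1]
force: [0.0, 1.4, -0.0]
opening: 0.0876
gripper_force: 0.0
[[0.4992     0.1054    ]
 [0.51023453 0.07039772]
 [0.53406407 0.04401874]
 [0.56690747 0.03023042]
 [0.57395775 0.02913807]
 [0.57628114 0.02906034]
 [0.5769262  0.02900745]]
[0.58217008 0.11200175 0.08319678] [ 3.55353396e-05 -9.67193983e-05  8.51421483e-05 -1.32648702e-05
  7.28508240e-05 -4.65683689e-05 -3.69756744e-05]
yaw from stop -0.07088224959017922
yaw from stop -0.06309979800830867
('clamp_seat', 'top') 5 [0.58725495 0.18790705] [0.00211951 0.00370631]
('clamp_pivot', 'top') 5 [0.58040845 0.11786817] [0.00250577 0.00273467]
('lever_grip', 'top') 5 [0.58338351 0.030165  ] [0.00253878 0.0026499 ]
('clamp_seat', 'scene') 5 [0.58853702 0.19233851] [0.00365513 0.00449777]
('clamp_pivot', 'scene') 5 [0.58031197 0.1093061 ] [0.0034457  0.00493194]
('lever_grip', 'scene') 5 [0.57748576 0.02484027] [0.00330207 0.0022996 ]
```

```bash
python3 -m creep '[[[0,0,0.17,0,1],[0,0,0.17,0,1],[0,0,0.17,0,1],[0,0,0.17,0,1],[0,0,0.15,0,1],[0,0,0.08,0,1],[0,0,0,0,1],[0,0,0,0,1]]]'; python3 - <<'E'
from h import *
q=snapshot("top");p=snapshot("scene"); a=cv2.resize(p["frame"][240:370,150:320],None,fx=2.3,fy=2.3);b=np.clip(cv2.resize(q["frame"][150:240,310:400],None,fx=3.3,fy=3.3)*2.,0,255).astype(np.uint8)
C=np.zeros((300,700,3),np.uint8);C[:a.shape[0],:a.shape[1]]=a;C[:b.shape[0],395:395+b.shape[1]]=b;cv2.imwrite("pics/pre.png",C[:,:,::-1])
E
```

```text
clock: 15.07
tool_pos: [0.5448, -0.2595, 0.2242]
orientation: [179.9, -0.0, -104.2]
force: [0.3, 0.2, 0.9]
opening: 0.0872
gripper_force: 0.0
```

View pics/pre.png

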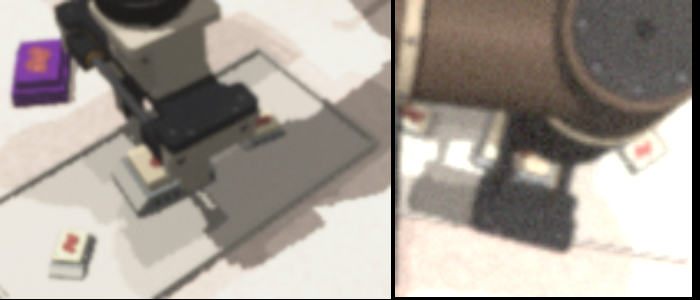

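The fingers straddle the grey block (scene crop (155,165)), and both small blocks are clear at (265,128) and (70,245). I'll lower the last 34 mm and close.

```bash
python3 -m creep '[[[0,0,0.09,0,1],[0,0,0.08,0,1],[0,0,0,0,1],[0,0,0,0,1]]]'; python3 -m creep '[[[0,0,0,0,0.4],[0,0,0,0,0.4],[0,0,0,0,0.4],[0,0,0,0,0.4],[0,0,0,0,0.4],[0,0,0,0,0.4],[0,0,0,0,0.4],[0,0,0,0,0.4]]]'
```

```text
clock: 15.5
tool_pos: [0.5451, -0.2595, 0.1918]
orientation: [-180.0, -0.0, -104.2]
force: [0.3, 0.0, -0.1]
opening: 0.0878
gripper_force: 0.0
clock: 16.17
tool_pos: [0.5448, -0.2594, 0.1909]
orientation: [-180.0, -0.0, -104.2]
force: [-0.5, 1.7, 3.6]
opening: 0.0522
gripper_force: 29.6
```

```bash
python3 -m creep '[[[0,0,-0.05,0,0.4],[0,0,-0.1,0,0.4],[0,0,-0.15,0,0.4],[0,0,-0.2,0,0.4],[0,0,-0.2,0,0.4],[0,0,-0.2,0,0.4],[0,0,-0.2,0,0.4],[0,0,-0.15,0,0.4]]]'; python3 -m creep '[[[0,0,0,0,0.4],[0,0,0,0,0.4],[0,0,0,0,0.4]]]'; cat > held.py <<'E'
from h import *
import sys
from scipy.spatial.transform import Rotation as Ro
o=telemetry.get_obs(); T=np.array(o["tool_pos"]); R=Ro.from_euler("xyz",o["orientation"],degrees=True).as_matrix()
K={"large_block":(0,0,0),"large_wax":(-.0055,0,.02),"label_end":(.0325,0,.015)}
A={}
for i in range(4):
  for n in("scene","top"):
    p=snapshot(n)
    for k,v in K.items():
        X=T+R@np.array([v[0],v[1],.1869-v[2]])
        for e in nets.landmark_of(p,k):
            if np.linalg.norm(e["uv"]-proj(p,X))<15:
                A.setdefault((n,k),[]).append(R.T@(onz(p,e["uv"],X[2])-X))
for k,v in A.items(): print(k,len(v),"off mm tool",np.round(1e3*np.median(v,0),1),np.round(1e3*np.std(v,0),1))
p=snapshot("scene"); c=np.int32(proj(p,T+R@[0,0,.17])); s=5; x0,y0=c[0]-55,c[1]-45
im=cv2.resize(p["frame"][y0:y0+90,x0:x0+110,::-1],None,fx=s,fy=s,interpolation=cv2.INTER_CUBIC)
def dr(pts,c):
    L=np.array([(proj(p,T+R@np.array([a,b,.1869-z]))-[x0,y0]+.5)*s for a,b,z in pts]);cv2.polylines(im,[np.int32(L*16)],True,c,1,cv2.LINE_AA,4)
for z,x in((0,.0375),(.01,.0375),(.02,.0275)): dr([(-.0375,-.026,z),(x,-.026,z),(x,.026,z),(-.0375,.026,z)],(0,255,0))
dr([(-.0345,-.021,.032),(.0235,-.021,.032),(.0235,.021,.032),(-.0345,.021,.032)],(255,0,0))
cv2.imwrite("pics/"+sys.argv[1],im); print(T,o["orientation"],o["force"])
E
python3 held.py held.png
```

```text
clock: 16.83
tool_pos: [0.5442, -0.2595, 0.4453]
orientation: [-179.8, -0.0, -104.2]
force: [1.2, -0.7, -1.1]
opening: 0.0519
gripper_force: 29.6
clock: 17.08
tool_pos: [0.5441, -0.2592, 0.4403]
orientation: [180.0, 0.0, -104.3]
force: [1.3, -0.7, -1.9]
opening: 0.0518
gripper_force: 29.6
('scene', 'large_block') 4 off mm tool [ 3.  -4.1 -0. ] [2.3 2.3 0. ]
('scene', 'large_wax') 4 off mm tool [ 3.6 -1.3 -0. ] [1.8 3.7 0. ]
('scene', 'label_end') 4 off mm tool [ 3.5 -4.5 -0. ] [1.5 3.3 0. ]
('top', 'large_block') 4 off mm tool [ 3.6 -0.  -0. ] [2.4 4.9 0. ]
('top', 'large_wax') 4 off mm tool [ 5.2 -2.8 -0. ] [5.  4.7 0. ]
('top', 'label_end') 4 off mm tool [-0.9  5.3  0. ] [3.5 1.9 0. ]
[ 0.54414412 -0.25920301  0.44032279] [ 1.79959076e+02  3.55633165e-02 -1.04257032e+02] [ 1.29867451 -0.7396983  -1.87100745]
```

View pics/held.png

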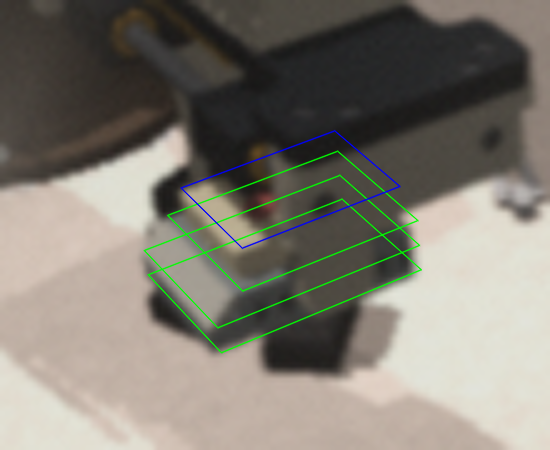

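The block is held level. Its label face shows at crop (190,275) and its tip matches the wireframe, which suggests it sits about 2–3 mm toward the label end relative to the tool. Now I'll carry it over to the clamp.

```bash
python3 -m creep '[[[0,0,0,-0.055,0.4],[0,0,0,-0.056,0.4],[-0.1,-0.002,0,0,0.4],[-0.18,-0.004,0,0,0.4],[-0.18,-0.004,0,0,0.4],[-0.18,-0.004,0,0,0.4],[-0.18,-0.004,0,0,0.4],[-0.18,-0.004,0,0,0.4]]]'; python3 -m creep '[[[-0.18,-0.004,0,0,0.4],[-0.18,-0.004,0,0,0.4],[-0.18,-0.004,0,0,0.4],[-0.18,-0.004,0,0,0.4],[-0.18,-0.004,0,0,0.4],[-0.17,-0.004,0,0,0.4],[-0.18,-0.004,0,0,0.4],[0,0,0,0,0.4]]]';python3 -m creep '[[[0,0,0,0,0.4],[0,0,0,0,0.4],[0,0,0,0,0.4]]]'
```

```text
clock: 19.4
tool_pos: [0.5637, -0.0587, 0.4409]
orientation: [-180.0, 0.0, -94.3]
force: [0.9, 0.0, -1.0]
opening: 0.0519
gripper_force: 29.6
clock: 20.07
tool_pos: [0.5885, 0.1938, 0.44]
orientation: [-180.0, 0.0, -94.0]
force: [0.2, -1.7, -0.7]
opening: 0.052
gripper_force: 29.6
clock: 20.32
tool_pos: [0.588, 0.1879, 0.4408]
orientation: [180.0, -0.0, -94.3]
force: [-0.2, -0.4, -0.3]
opening: 0.0517
gripper_force: 29.6
```

```bash
python3 -m creep '[[[0,0,0.12,0,0.4],[0,0,0.12,0,0.4],[0,0,0.12,0,0.4],[0,0,0.08,0,0.4],[0,0,0.05,0,0.4],[0,0,0,0,0.4],[0,0,0,0,0.4],[0,0,0,0,0.4]]]'; cat > hov.py <<'E'
from h import *
import sys
from scipy.spatial.transform import Rotation as Ro
o=telemetry.get_obs(); T=np.array(o["tool_pos"]); R=Ro.from_euler("xyz",o["orientation"],degrees=True).as_matrix()
p=snapshot("scene"); x0,y0=300,105; s=5
im=cv2.resize(p["frame"][y0:y0+110,x0:x0+130,::-1],None,fx=s,fy=s,interpolation=cv2.INTER_CUBIC)
def dr(pts,c):
    L=np.array([(proj(p,q)-[x0,y0]+.5)*s for q in pts]);cv2.polylines(im,[np.int32(L*16)],True,c,1,cv2.LINE_AA,4)
B=lambda a,b,z:T+R@np.array([a+.0025,b,.1869-z])
for z,x in((0,.0375),(.02,.0275)): dr([B(-.0375,-.026,z),B(x,-.026,z),B(x,.026,z),B(-.0375,.026,z)],(0,255,0))
m=-.075; S=np.array([.588,.189,.14]); M=lambda a,b,z:S+[np.cos(m)*a-np.sin(m)*b,np.sin(m)*a+np.cos(m)*b,z]
dr([M(-.034,-.0432,0),M(.034,-.0432,0),M(.034,.0375,0),M(-.034,.0375,0)],(0,0,255))
dr([M(-.025,-.0432,.0075),M(.025,-.0432,.0075),M(.025,-.0432,0),M(-.025,-.0432,0)],(255,0,255))
cv2.imwrite("pics/"+sys.argv[1],im)
E
python3 hov.py hov.png
```

```text
clock: 20.98
tool_pos: [0.5886, 0.1884, 0.3442]
orientation: [-179.9, 0.1, -94.3]
force: [0.7, -0.3, -0.3]
opening: 0.0517
gripper_force: 29.6
```

View pics/hov.png

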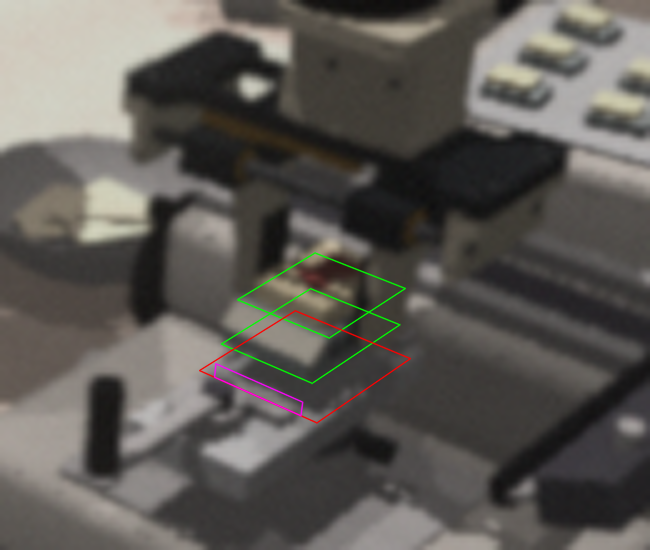

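The lever stands open (post at crop (105,425)) and the block hovers over the pocket, aligned with it. I'll lower in small steps and watch the force.

```bash
python3 -m creep '[[[0,0,0.015,0,0.4],[0,0,0.015,0,0.4],[0,0,0.015,0,0.4],[0,0,0,0,0.4],[0,0,0,0,0.4],[0,0,0,0,0.4]]]'
```

```text
clock: 21.53
tool_pos: [0.5883, 0.1887, 0.3341]
orientation: [-180.0, 0.0, -94.2]
force: [0.6, -0.0, 2.7]
opening: 0.0519
gripper_force: 29.8
```

```bash
python3 -m creep '[[[0,0,0.01,0,0.4],[0,0,0,0,0.4],[0,0,0,0,0.4]]]'; python3 -m creep '[[[0,0,0,0,0.4],[0,0,0,0,0.4]]]'
```

```text
clock: 21.78
tool_pos: [0.5884, 0.1885, 0.3322]
orientation: [-179.9, 0.0, -94.2]
force: [1.7, -2.4, 5.0]
opening: 0.0516
gripper_force: 29.9
clock: 21.95
tool_pos: [0.5883, 0.1885, 0.3321]
orientation: [-179.9, 0.0, -94.3]
force: [2.4, -3.0, 5.6]
opening: 0.0513
gripper_force: 29.9
```

```bash
python3 -m creep '[[[0,0,-0.03,0,0.4],[0.009,0,0,0,0.4],[0,0,0.015,0,0.4],[0,0,0.015,0,0.4],[0,0,0,0,0.4],[0,0,0,0,0.4],[0,0,0,0,0.4]]]'; python3 -m creep '[[[0,0,0.01,0,0.4],[0,0,0,0,0.4],[0,0,0,0,0.4]]]'
```

```text
clock: 22.53
tool_pos: [0.5879, 0.1869, 0.3313]
orientation: [180.0, -0.0, -94.2]
force: [0.5, 0.1, -0.4]
opening: 0.0516
gripper_force: 29.9
clock: 22.78
tool_pos: [0.588, 0.1869, 0.3298]
orientation: [-180.0, 0.0, -94.2]
force: [0.1, 0.4, 0.3]
opening: 0.0516
gripper_force: 29.9
```

No contact now, and the underside is already below the jaw tops.

```bash
python3 -m creep '[[[0,0,0.01,0,0.4],[0,0,0,0,0.4],[0,0,0,0,0.4]]]'; python3 -m creep '[[[0,0,0.006,0,0.4],[0,0,0,0,0.4],[0,0,0,0,0.4]]]'
```

```text
clock: 23.03
tool_pos: [0.5881, 0.187, 0.3281]
orientation: [-180.0, 0.0, -94.2]
force: [-1.2, 1.7, 4.1]
opening: 0.0522
gripper_force: 30.0
clock: 23.28
tool_pos: [0.5881, 0.1871, 0.327]
orientation: [-179.9, 0.0, -94.2]
force: [-0.2, 1.7, 4.6]
opening: 0.0518
gripper_force: 30.0
```

```bash
python3 -m creep '[[[0,0,0.006,0,0.4],[0,0,0,0,0.4],[0,0,0,0,0.4]]]'
```

```text
clock: 23.53
tool_pos: [0.5881, 0.1872, 0.3265]
orientation: [-179.9, 0.1, -94.2]
force: [-3.2, 1.9, 9.0]
opening: 0.0518
gripper_force: 30.0
```

```bash
python3 -m creep '[[[0,0,0,0,0.62],[0,0,0,0,0.65],[0,0,0,0,0.7],[0,0,0,0,0.8],[0,0,0,0,0.8],[0,0,0,0,0.8],[0,0,0,0,0.8]]]'; python3 -m creep '[[[0,0,-0.05,0,0.8],[0,0,-0.1,0,0.8],[0,0,-0.15,0,0.8],[0,0,-0.15,0,0.8],[0,0,0,0,0.8]]]'
```

```text
clock: 24.12
tool_pos: [0.5879, 0.1868, 0.3251]
orientation: [180.0, -0.0, -94.3]
force: [-0.4, -0.0, -0.3]
opening: 0.07
gripper_force: 0.0
clock: 24.53
tool_pos: [0.5892, 0.1871, 0.4229]
orientation: [-179.5, 0.2, -94.2]
force: [0.9, 0.3, 1.8]
opening: 0.0702
gripper_force: 0.0
```

```bash
python3 -m creep '[[[0.15,0,0,0,0.8],[0.16,0,0,0,0.8],[0.16,0,0,0,0.8],[0.16,0,0,0,0.8],[0.15,0,0,0,0.8],[0,0,0,0,0.8],[0,0,0,0,0.8]]]'; python3 - <<'E'
from h import *
p=snapshot("scene");q=snapshot("top"); x0,y0=300,125; s=5
for g in(p,q):
    for k,z in(("large_block",.14),("label_end",.155),("large_wax",.16)):
        for e in nets.landmark_of(g,k):
            X=onz(g,e["uv"],z)
            if abs(X[1]-.19)<.1: print(k,X,e["confidence"])
im=cv2.resize(p["frame"][y0:y0+100,x0:x0+110,::-1],None,fx=s,fy=s,interpolation=cv2.INTER_CUBIC)
cv2.imwrite("pics/in.png",im)
E
```

```text
clock: 25.12
tool_pos: [0.5762, 0.0297, 0.4162]
orientation: [-179.9, 0.0, -94.4]
force: [0.4, 1.0, 0.7]
opening: 0.0699
gripper_force: 0.0
large_block [0.59827994 0.17260175 0.14      ] 0.86
label_end [0.58301186 0.14987068 0.155     ] 0.85
large_wax [0.59181043 0.18173527 0.16      ] 0.74
large_block [0.59130443 0.185487   0.14      ] 0.58
label_end [0.58301646 0.16150126 0.155     ] 0.71
large_wax [0.58092709 0.18838489 0.16      ] 0.53
```

View pics/in.png

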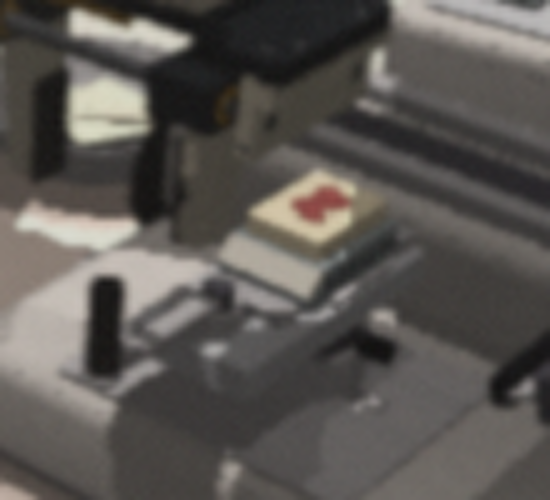

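The block lies flat in the pocket, with the wax up at crop (320,210) and the label panel facing the lever at (275,265). The open lever's post is at (105,325). Now I'll grip the post and swing it shut.

```bash
python3 -m creep '[[[0,0,0.12,0,0.8],[0,0,0.13,0,0.8],[0,0,0.1,0,0.8],[0,0,0,0,0.1],[0,0,0,0,0.1],[0,0,0,0,0.1],[0,0,0,0,0.1],[0,0,0,0,0.1]]]'; python3 -m creep '[[[0,0,0,0,0.1],[0,0,0,0,0.1],[0,0,0,0,0.1],[0,0,0,0,0.1],[0,0,0,0,0.1],[0,0,0,0,0.1],[0,0,0,0,0.1],[0,0,0,0,0.1]]]'
```

```text
clock: 26.18
tool_pos: [0.5768, 0.0314, 0.3468]
orientation: [-179.9, 0.0, -94.2]
force: [-0.0, -0.7, 0.7]
opening: 0.0422
gripper_force: 0.0
clock: 26.85
tool_pos: [0.5764, 0.0312, 0.3455]
orientation: [-180.0, -0.0, -94.2]
force: [-0.1, -0.3, 2.1]
opening: 0.0152
gripper_force: 30.0
```

```bash
python3 -m creep '[[[-0.002,0.044,0,0.067,0.1],[-0.002,0.044,0,0.067,0.1],[-0.002,0.044,0,0.067,0.1],[-0.002,0.044,0,0.067,0.1],[-0.002,0.044,0,0.067,0.1],[0,0,0,0,0.1]]]'; python3 -m creep '[[[-0.002,0.044,0,0.067,0.1],[-0.002,0.044,0,0.067,0.1],[-0.002,0.044,0,0.067,0.1],[-0.002,0.044,0,0.067,0.1],[-0.002,0.044,0,0.067,0.1],[0,0,0,0,0.1]]]'
```

```text
clock: 27.35
tool_pos: [0.5349, 0.0461, 0.3455]
orientation: [-180.0, 0.1, -124.7]
force: [0.7, 4.7, 0.5]
opening: 0.0154
gripper_force: 30.0
clock: 27.85
tool_pos: [0.5077, 0.0795, 0.3455]
orientation: [-180.0, 0.2, -154.7]
force: [6.7, 3.3, -4.5]
opening: 0.0154
gripper_force: 30.0
```

```bash
python3 -m creep '[[[-0.002,0.044,0,0.067,0.1],[-0.002,0.044,0,0.067,0.1],[-0.002,0.044,0,0.067,0.1],[0,0,0,0,0.1],[0,0,0,0,0.1]]]'; python3 -m creep '[[[-0.001,0.04,0,0.05,0.1],[-0.001,0.02,0,0.03,0.1],[0,0,0,0,0.1],[0,0,0,0,0.1]]]'
```

```text
clock: 28.27
tool_pos: [0.501, 0.1046, 0.3456]
orientation: [179.9, 0.3, -172.4]
force: [11.2, 2.8, -7.3]
opening: 0.0151
gripper_force: 30.0
clock: 28.6
tool_pos: [0.5005, 0.1158, 0.3456]
orientation: [180.0, 0.3, -179.6]
force: [14.4, -2.5, -8.2]
opening: 0.0154
gripper_force: 30.0
```

```bash
python3 -m creep '[[[0,0.015,0,0.02,0.1],[0,0,0,0,0.1],[0,0,0,0,0.1]]]'; python3 -m creep '[[[0,0.015,0,0.02,0.1],[0,0,0,0,0.1],[0,0,0,0,0.1]]]'
```

```text
clock: 28.85
tool_pos: [0.5006, 0.1182, 0.3456]
orientation: [-180.0, 0.3, 178.6]
force: [17.5, -7.2, -8.8]
opening: 0.0153
gripper_force: 30.0
clock: 29.1
tool_pos: [0.5008, 0.1195, 0.3455]
orientation: [-179.8, 0.2, 176.8]
force: [19.5, -17.2, -9.9]
opening: 0.0154
gripper_force: 30.0
```

```bash
python3 -m creep '[[[0,0.015,0,0,0.1],[0,0,0,0,0.1],[0,0,0,0,0.1],[0,0,0,0,0.1]]]'
```

```text
clock: 29.43
tool_pos: [0.5009, 0.1206, 0.3455]
orientation: [-179.5, 0.2, 176.8]
force: [23.4, -29.3, -9.2]
opening: 0.0152
gripper_force: 30.0
```

The lever has reached the stop: force climbs with little motion. I'll relax, release and withdraw.

```bash
python3 -m creep '[[[0,-0.02,0,0,0.1],[0,0,0,0,0.5],[0,0,0,0,0.5],[0,0,0,0,0.5],[0,0,0,0,0.5],[0,0,0,0,0.5]]]'; python3 -m creep '[[[0,0,-0.1,0,0.5],[0,0,-0.15,0,0.5],[0,0,-0.15,0,0.5],[0,0,-0.15,0,0.5],[0,0,-0.1,0,0.5],[0,0,0,0,0.5]]]';python3 -m creep '[[[0.1,-0.15,0,0,0.5],[0.1,-0.15,0,0,0.5],[0.1,-0.15,0,0,0.5],[0,-0.15,0,0,0.5],[0,-0.15,0,0,0.5],[0,0,0,0,0.5],[0,0,0,0,0.5]]]'; python3 look.py; python3 - <<'E'
from h import *
p=snapshot("scene");q=snapshot("top")
for n,g in(("s",p),("t",q)):
    for k,z in(("large_block",.14),("label_end",.155),("large_wax",.16)):
        for e in nets.landmark_of(g,k):
            X=onz(g,e["uv"],z)
            if abs(X[1]-.19)<.1: print(n,k,X,e["confidence"])
a=cv2.resize(p["frame"][125:225,300:410],None,fx=4,fy=4,interpolation=2); b=np.clip(cv2.resize(q["frame"][130:230,160:240],None,fx=4,fy=4,interpolation=2)*2.,0,255).astype(np.uint8)
cv2.imwrite("pics/end.png",np.hstack([a,b])[:,:,::-1])
E
```

```text
clock: 29.93
tool_pos: [0.4981, 0.1207, 0.3452]
orientation: [-180.0, -0.0, 176.6]
force: [1.1, -0.4, 0.9]
opening: 0.0416
gripper_force: 0.0
clock: 30.43
tool_pos: [0.4987, 0.1208, 0.4803]
orientation: [179.8, 0.4, 176.7]
force: [-0.2, 0.2, 0.7]
opening: 0.0437
gripper_force: 0.0
clock: 31.02
tool_pos: [0.4288, -0.0267, 0.4752]
orientation: [180.0, 0.0, 176.5]
force: [0.7, 1.0, 0.3]
opening: 0.0439
gripper_force: 0.0
('clamp_seat', 'top') 5 [0.5883253  0.18977261] [0.00549424 0.00477058]
('clamp_pivot', 'top') 4 [0.58698299 0.11758231] [0.00400673 0.00120716]
('lever_grip', 'top') 5 [0.505317   0.11977929] [0.00121901 0.0022901 ]
('clamp_seat', 'scene') 5 [0.58409113 0.19333016] [0.00496356 0.00336905]
('clamp_pivot', 'scene') 5 [0.58075331 0.11336664] [0.00377849 0.00495297]
('lever_grip', 'scene') 5 [0.49691319 0.12409367] [0.00232713 0.00771497]
s large_block [0.59042514 0.18473535 0.14      ] 0.59
s label_end [0.591195   0.15720255 0.155     ] 0.93
s large_wax [0.58169246 0.18825606 0.16      ] 0.59
t large_block [0.5977759  0.18778906 0.14      ] 0.78
t large_block [0.50811174 0.12830069 0.14      ] 0.32
t label_end [0.5830208  0.15914191 0.155     ] 0.93
t large_wax [0.58835908 0.18649858 0.16      ] 0.56
t large_wax [0.60802284 0.20855044 0.16      ] 0.21
```

View pics/end.png

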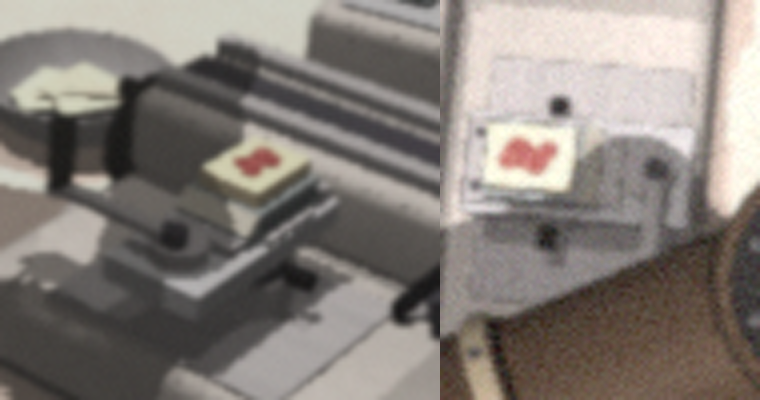

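The lever points to the front, fully shut (post at left crop (62,150)). The block sits flat and square in the clamp, label end towards the lever, and the robot is clear. Handing in.

```bash
python3 -c "
from plant import workorder; print(workorder.close_job())"
```

```text
the job is handed in; nothing more can be done
None
```

I mounted the large block in the clamp (wax up, label end towards the lever), swung the lever to its shut stop and handed the job in at about 32 s; no verdict came back.

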